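# Pin a filter wheel for transport

## Task

Make the filter wheel safe for transport. First turn the wheel by its bar, click by click, until its ear has clicked in over the bored block in front of the post; then lay the loose lock plate flat in its nest on the post, tongue over the ear; last, push the long round-headed lock pin all the way down through plate, ear and block until its collar sits on the plate, and let go. Leave the other two pins in the rack and do not disturb the other things on the desk.

Things in the scene. Friction and masses are not known exactly. Their poses are not given: they have to be found in the camera images.
- wheel_unit: Fixed filter-wheel unit. Origin: on the wheel's vertical axis, at desk height. Base plate 6 mm thick, x -130 to +48, y +-46 mm. Toward -x: a bored block (28 x 34 mm, top at z 30, centre x -58; hole 10 mm in diameter, down to z 6 mm), behind it the post with the plate's nest (see lock_hole). A spring plunger, 40 mm high, stands by the rim, 70 mm from the axis at -60 degrees from +x.
- wheel (a joint): Wheel angle, rad, counter-clockwise from above. 0 = lock click: ear toward the unit's -x, its hole over the bored block. Clicks every 0.524 rad; it rests only at clicks and starts two, three or four clicks clockwise of 0 (-1.05, -1.57 or -2.09): turn it counter-clockwise. Stops at -2.75, +0.65. A click takes about 0.1 N m; let go near a click, it snaps in.
- wheel_bar (a point): Centre of the top of the bar that turns the wheel, on the wheel's axis, 84 mm above the desk. Black bar: 40 mm along this frame's x, 12 mm thick along y, z 49 to 84 mm; the frame turns with the wheel (at wheel angle 0 its axes are the unit's). The lobed steel wheel below has a 41 mm radius, top at 40 mm; filter cells on it reach 44 mm.
- lock_hole (a point): Fixed point on the block's hole axis, 42 mm above the desk, at the height of the nest's flat seat; axes as the unit's. The plate is home with its origin here and its axes so. Nest walls, from here: cheeks at y +-21.5, rear stop at x -59.5, front lips at x -16.5 with a 32 mm gap for the tongue (1.5 mm play each way); walls 6 mm high, sloping lead-ins up to 13 mm above the seat.
- ear_hole (a point): Centre of the top of the 11 mm hole in the wheel's ear (ear 24 mm wide, 8 mm thick, top 40 mm above the desk), 58 mm from the wheel's axis; turns with the wheel.
- lock_plate: Loose steel plate, 0.12 kg, 6 mm thick, T-shaped from above. Origin: on its 12 mm hole's axis, underside. Tongue 25 mm wide, x -18 to +14 mm; wide part 40 x 40 mm, x -58 to -18 mm. Upright tab to hold it by, centred at x -38 mm: 22 mm along x, 9 mm thick along y, top 46 mm above the underside. Starts flat on the desk, tab up; a can stands about 90 mm from its origin toward its -x.
- plate_tab (a point): Centre of the top edge of the lock plate's tab; axes as the plate's.
- lock_pin: Steel pin, 0.05 kg, with a plain tall round head. Origin: on its axis, underside of the collar; z up. Shank 8 mm in diameter, 40 mm long, last 5 mm tapered; collar 22 mm in diameter, 4 mm thick; head 16 mm in diameter, from 4 to 40 mm above the origin. Starts upright in the rack, collar on the rack's top, 46 mm above the desk. Home, its origin is 48 mm above the desk.
- tee_pin: A short pin with a T-bar head (36 mm long, top 29 mm above the collar's underside), in the rack; stays there. Origin at the underside of its collar, on its axis; shank 20 mm.
- disc_pin: A thick pin with a flat disc head (30 mm in diameter, top 22 mm above the collar's underside), in the rack; stays there. Origin at the underside of its collar, on its axis; shank 12 mm in diameter.
- pin_rack: Fixed plastic rack for three pins, 150 mm along its x, 38 mm wide, 46 mm high. Origin: centre of its underside. Three 13 mm square holes at x = -50, 0 and +50 mm; any pin may be in any hole.
- can: Bystander: lidded can, 42 mm in diameter, 48 mm high; origin at the centre of its underside.
- dropper: Bystander: dropper bottle, 33 mm in diameter, 98 mm high, light and easily tipped; origin at the centre of its underside.
- tape: Bystander: roll of tape lying flat, 60 mm in diameter, 19 mm high; origin at the centre of its underside.
- case: Bystander: flat dark case, 34 x 90 x 14 mm; origin at the centre of its underside.
- bottle: Bystander: second dropper bottle, 33 mm in diameter, 98 mm high; origin at the centre of its underside.
- eraser: Bystander: eraser, 19 x 42 x 12 mm; origin at the centre of its underside.
- pen_blue: Bystander: pen, 126 mm long; origin at the middle of its underside.

How it is judged (in metres and radians):
On the way, in this order (a step that is already met when the one before it is completed fails the run):
1. the wheel rests at its lock click (value of joint wheel between -0.08 and 0.08 rad and velocity of joint wheel below 0.1 rad/s), for 0.2 s.
2. the lock plate lies flat in its nest, holes aligned (distance between lock_plate and lock_hole below 0.004 m and angle between lock_plate's own z axis and vertical below 0.06 rad and horizontal distance between ear_hole and lock_hole below 0.005 m), for 0.2 s.
3. the lock pin is home (horizontal distance between lock_pin and lock_hole below 0.003 m and z of lock_pin in the frame of lock_hole below 0.009 m), for 0.2 s.
At the end, for the whole second after the job is handed in: Wheel within 0.08 rad of its lock click; plate flat (0.06 rad) in the nest, origin within 4 mm of the lock-hole point; lock pin within 3 mm of the hole axis, 0.15 rad of upright, collar at most 3 mm above the plate; other pins still in the rack (moved under 12 mm); all at rest (all of step 3 and value of joint wheel between -0.08 and 0.08 rad and distance between lock_plate and lock_hole below 0.004 m and angle between lock_plate's own z axis and vertical below 0.06 rad and angle between lock_pin's own z axis and vertical below 0.15 rad and linear speed of each of lock_pin, lock_plate below 0.01 m/s and distance of each of tee_pin, disc_pin from where it was at the start of the episode below 0.012 m); the robot touches nothing.
It fails at once if another pin is taken out of its rack hole (distance of any of tee_pin, disc_pin from where it was at the start of the episode above 0.015 m).
It fails at once if a bystander is pushed more than 20 mm or tipped (distance of any of can, dropper, tape, case, bottle, eraser, pen_blue from where it was at the start of the episode above 0.02 m or angle between any of dropper, bottle, can's own z axis and vertical above 0.4 rad).
It also fails if it takes over 72 s, if anything falls off the work surface, if the arm or the gripper's body presses on something with over 40 N, if the wrist force passes 120 N, or if a joint passes its speed limit or range.

## Robot

A 6-joint arm with a two-finger parallel gripper is mounted at the origin on a cart in front of the work surface, level with it; the furniture and walls round the work are solid. World frame = base frame: x ahead of the robot, y to its left, z up, the work surface at z = 0. Lengths are in mm, angles in rad, forces in N, time in s.
With the tool pointing down it reaches from about 350 to 925 mm from the base axis. Payload 6.4 kg.
Tool frame: the origin (TCP) lies on the centre line of the jaws, within the pads' length; the fingertips stand 17 mm ahead of it and the grasp point (between the pads) lies 2 mm behind it; z points along the fingers, y is the direction in which the jaws open and shut (so a half turn about z gives the same grasp; the last joint's range is limited). The gripper opens to 94 mm and grips with 3 to 60 N. Pads are 16 mm wide; open, the fingers measure 119 mm over their backs; the gripper's body (75 mm by 177 mm) begins 78 mm behind the grasp point.
Start: joints at [1.116, 0.245, 1.558, -0, 1.339, -0.174], TCP at [180.128, 624.554, 222.455] pointing down, gripper open.
Joint ranges: [-3.13, 3.13], [-1.02, 2.26], [0.13, 2.54], [-0.95, 4.09], [0.21, 2.88], [-2.74, 2.74]. Speed limits (rad/s): [2.57, 2.57, 3.14, 3.14, 3.14, 3.14].

## Interface

Orientations are given as a 3x3 rotation matrix whose columns are the frame's x, y, z axes.
In Python, from cell import robot, grab_frame gives the robot as it stands.
- The arm moves only by the shell command python3 -m creep 'ROWS' [OPENING]. ROWS is JSON, a list of rows, each an object with "dp": the shift along the tool's x, y, z in mm, a list of three; "twist": the turn, a rotation vector about the tool's x, y, z in degrees, a list of three. In form: [{"dp": [x, y, z], "twist": [ax, ay, az]}, ...]. A call has 1 to 20 rows; each row shifts and turns the pose as measured when the row begins, along the tool's axes as they then stand; what a row does not reach is not made up. A row lasts 1/8 s, in which the tool goes at most 62.5 mm and 10.7 degrees, less where a joint would pass 70% of its speed; a pose out of reach is approached as far as the arm can. A call is refused whole if a number of a shift passes 62.5 or a number of a turn 10.7, either way. A call with a gripper value outside its range is refused whole. OPENING is the opening, from 0 (shut) to 1 (fully open), set as the call begins (- or left out, the last holds). The fingers move at their own pace and stop on an object; the grip force is fixed at half the most. Time passes only in rows, so rows that do not move let the fingers close. It gives the time, the measured TCP pose, the force and the opening at its end, in the units of the state.
- robot.read_state(): the state, without advancing time (a new reading comes with each control period).
- grab_frame(name): name is "scene" or "top"; returns a dict with "image" (480x640x3 uint8, blue, green, red), "mtx" (3x3 intrinsics, pixels), "view" (4x4, takes a point from world to camera coordinates). Camera axes: x right, y down, z forward; pixel columns grow to the right and rows downward; lengths in mm; the calibration is good to about 2 mm. A picture is of the moment at which its call begins. There is no depth.
- robot.close_job(): hands the job in, once; it reports no verdict.
The state is a dict: "clock": time; "q": joint angles; "qvel": joint speeds; "tau": joint torques, N m; "position": TCP position; "tcp_rot": TCP orientation; "contact_force": force on the tool from outside, world axes, zero at the start; "ft_torque": the same for the moment, N m; "grip_width": opening from 0.0 (shut) to 1.0 (fully open).
Only numpy, scipy, OpenCV 4.12 (cv2) and the standard library are available. Lean on these libraries where they do the work, as an engineer would, in place of code of your own. Each camera call takes 0.05 s, during which the arm holds its last target. There are 200 camera calls.

## Working session

There is one attempt and no reset: what is moved stays moved. The work goes in short steps, Python scripts to look and compute and a shell command to move; the robot and the scene stay as the last step left them, time stands still between calls to the robot, and variables do not carry over. Pictures are saved under pics/ and viewed, about 8 in all and at most 12, crops included, and the job is handed in when it is done.

```bash
ls; mkdir -p pics
python3 - <<'E'
from cell import robot, grab_frame
import cv2,numpy as np
np.set_printoptions(suppress=True,precision=4)
s=robot.read_state();print(s)
for n in("scene","top"):
    f=grab_frame(n);cv2.imwrite(f"pics/{n}0.png",f["image"]);print(n,f["mtx"],f["view"]);print(-f["view"][:3,:3].T@f["view"][:3,3])
E
```

```text
pics
{'clock': 0.0, 'q': array([ 1.1159,  0.2458,  1.559 , -0.    ,  1.3387, -0.1741]), 'qvel': array([-0.001 ,  0.0001, -0.0008,  0.0016,  0.0013,  0.0014]), 'tau': array([  0.0001, -41.5807, -31.4617,   0.0686,   0.0331,  -0.0002]), 'position': array([179.8738, 624.0492, 221.3703]), 'tcp_rot': array([[-0.9608,  0.2771, -0.0008],
       [ 0.2771,  0.9608, -0.0017],
       [ 0.0003, -0.0018, -1.    ]]), 'contact_force': array([-0.1262,  0.3901,  0.9456]), 'ft_torque': array([ 0.0256, -0.0056,  0.003 ]), 'grip_width': 0.9984257163211552}
scene [[509.0537   0.     321.8161]
 [  0.     509.0537 242.4321]
 [  0.       0.       1.    ]] [[  -0.8542    0.5198    0.0082  394.9094]
 [   0.4412    0.7332   -0.5175 -258.7474]
 [  -0.275    -0.4385   -0.8556 1170.4754]
 [   0.        0.        0.        1.    ]]
[773.4109 497.6425 864.3517]
top [[476.2649   0.     321.6364]
 [  0.     476.2649 239.8147]
 [  0.       0.       1.    ]] [[   0.0116   -0.9998    0.0158   83.4547]
 [  -0.99     -0.0137   -0.1405  505.498 ]
 [   0.1407   -0.014    -0.99   1092.6834]
 [   0.        0.        0.        1.    ]]
[ 345.7267  105.6544 1151.4165]
```

View pics/scene0.png

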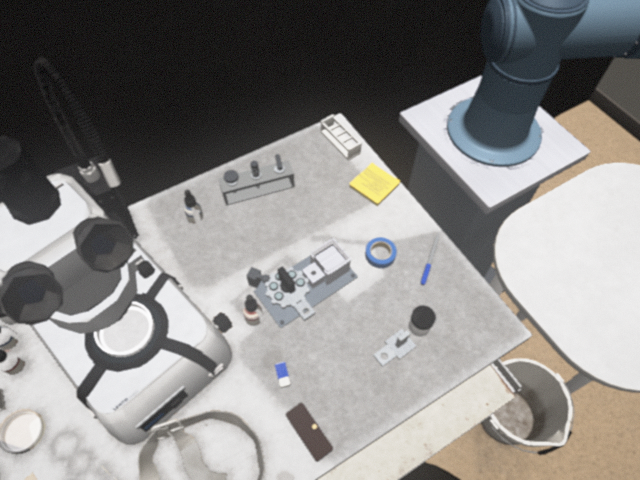

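View pics/top0.png

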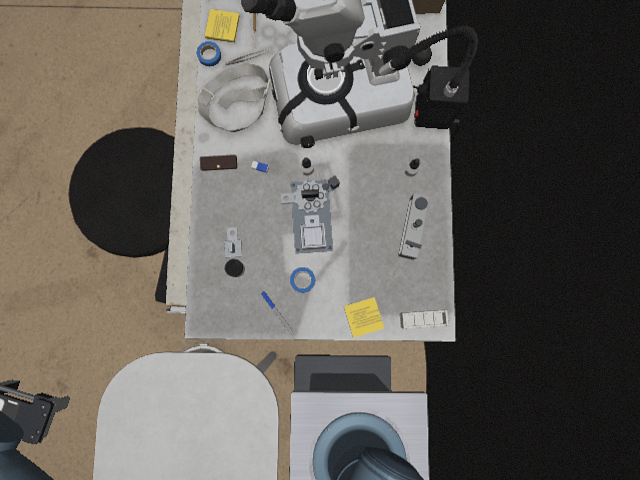

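Run:
```python
import cv2,numpy as np
t=cv2.imread("pics/top0.png");s=cv2.imread("pics/scene0.png")
a=cv2.resize(t[150:290,190:350],None,fx=5,fy=5,interpolation=cv2.INTER_CUBIC)[:600]
a=cv2.resize(t[150:290,200:360],(685,600),interpolation=cv2.INTER_CUBIC)
cv2.imwrite("pics/c1.png",a)
b=cv2.resize(s[230:380,240:440],(800,600),interpolation=cv2.INTER_CUBIC)
cv2.imwrite("pics/c2.png",b)
c=np.hstack([cv2.resize(t[190:270,385:445],(390,520),interpolation=cv2.INTER_CUBIC),cv2.resize(s[145:225,210:310],(400,320),interpolation=cv2.INTER_CUBIC)[:520] if 0 else np.vstack([cv2.resize(s[145:215,210:300],(400,311),interpolation=cv2.INTER_CUBIC),np.zeros((209,400,3),np.uint8)])])
cv2.imwrite("pics/c3.png",c)
```

```text
(no output)
```

View pics/c1.png

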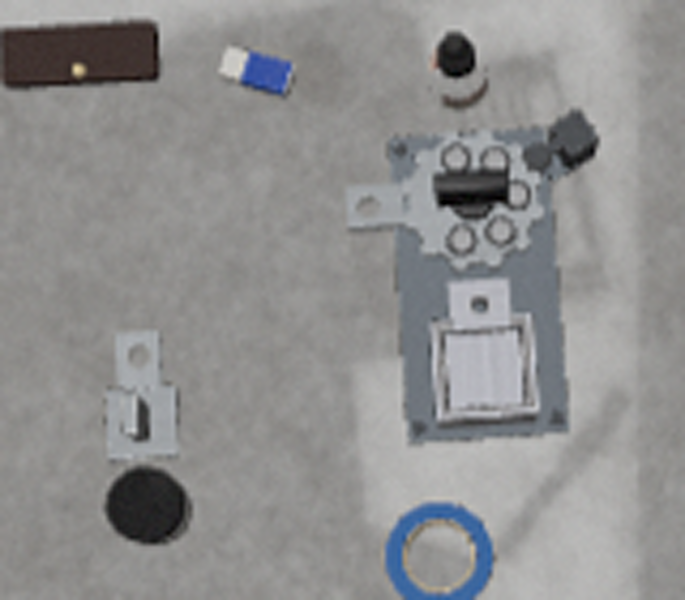

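View pics/c2.png

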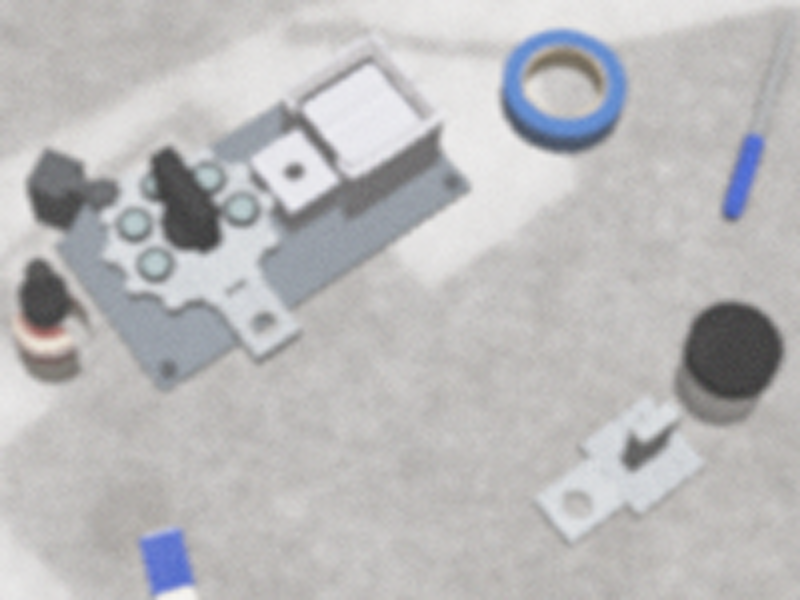

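View pics/c3.png

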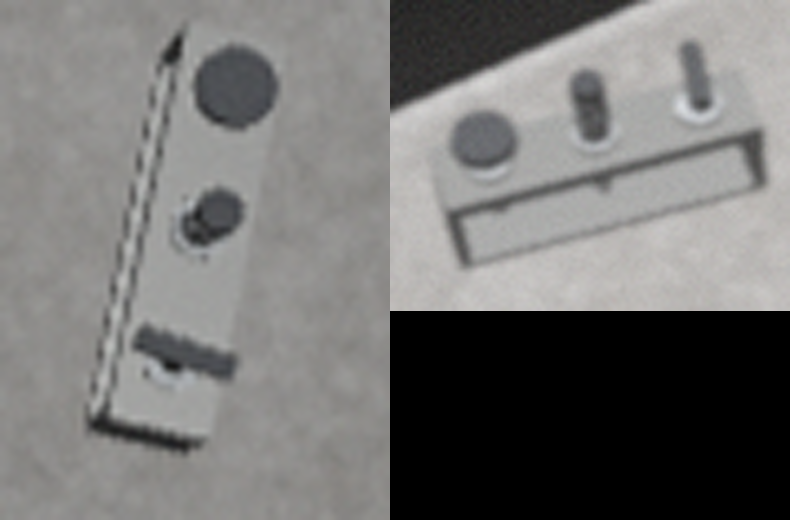

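```bash
cat > h.py <<'E'
import numpy as np,cv2
from cell import robot,grab_frame
np.set_printoptions(suppress=True,precision=1)
def ray(f,p):
    V=f["view"];d=np.linalg.solve(f["mtx"],[p[0],p[1],1.]);R=V[:3,:3]
    return -R.T@V[:3,3],R.T@d
def onz(f,p,z):
    c,d=ray(f,p);return c+d*(z-c[2])/d[2]
def tri(ft,pt,fs,ps):
    (a,d),(b,e)=ray(ft,pt),ray(fs,ps)
    k=np.linalg.lstsq(np.c_[d,-e],b-a,rcond=None)[0]
    P,Q=a+k[0]*d,b+k[1]*e
    return (P+Q)/2,np.linalg.norm(P-Q)
def proj(f,P):
    c=f["view"][:3,:3]@P+f["view"][:3,3];q=f["mtx"]@c;return q[:2]/q[2]
E
python3 - <<'E'
from h import *
ft,fs=grab_frame("top"),grab_frame("scene")
T=lambda u,v:(200+u/4.281-.4,150+v/4.286-.4)
S=lambda u,v:(240+u/4-.4,230+v/4-.4)
T3=lambda u,v:(385+u/6.5-.4,190+v/6.5-.4)
S3=lambda u,v:(210+(u-390)/4.444-.4,145+v/4.444-.4)
pts={"blockhole z30":(T(480,305),S(294,172),30),"earhole z40":(T(368,205),S(265,322),40),
"bolt far-left z6":(T(400,150),S(168,370),6),"bolt near-right?":(T(418,430),S(453,184),6),
"platehole z6":(T(139,354),S(578,503),6),
"can top 48":(T(147,505),S(733,350),48),
"pinhead 86":(T3(222,210),S3(587,83),86),"disc 68":(T3(236,87),S3(484,139),68),
"dropper top 98":(T(457,50),S(40,275),98)}
for k,(a,b,z) in pts.items():
    P,e=tri(ft,a,fs,b);print(k,P,"miss %.1f"%e,"top@z",onz(ft,a,z)[:2],"scene@z",onz(fs,b,z)[:2])
E
python3 - <<'E'
import cv2
t=cv2.imread("pics/top0.png")
# colours at sample spots: base plate, bar, desk, plate, tab top, pin head
for n,(x,y) in dict(base=(298,235),bar=(310,194),desk=(260,200),plate=(240,247),tab=(230.5,247),head=(419,222),ear=(283,193),seat=(312,236)).items(): print(n,t[int(y),int(x)])
E
```

```text
blockhole z30 [551.6 114.4  23.9] miss 0.8 top@z [550.8 114.1] scene@z [552.9 117.5]
earhole z40 [604.5 177.8  38. ] miss 1.5 top@z [604.6 177.2] scene@z [604.4 179.1]
bolt far-left z6 [646.1 161.9   2. ] miss 0.3 top@z [645.2 161.6] scene@z [646.6 163.6]
bolt near-right? [483.5 148.6   0.4] miss 0.4 top@z [483.  148.2] scene@z [485.3 151. ]
platehole z6 [523.9 308.4   3.4] miss 2.1 top@z [524.2 307.1] scene@z [524.  309.7]
can top 48 [435.8 294.6  36.9] miss 1.1 top@z [435.2 292.3] scene@z [439.9 297.7]
pinhead 86 [ 541.9 -131.    80.3] miss 1.5 top@z [ 541.4 -130.3] scene@z [ 543.1 -125.8]
disc 68 [ 590.7 -141.3   60.9] miss 1.2 top@z [ 589.6 -140.1] scene@z [ 591.9 -135.2]
dropper top 98 [682.5 127.7  80.3] miss 1.4 top@z [676.4 127.8] scene@z [685.  135.6]
base [125 118 112]
bar [55 54 55]
desk [144 146 147]
plate [171 166 164]
tab [172 169 166]
head [82 80 77]
ear [158 156 155]
seat [191 183 182]
```

Run:
```python
from h import *
ft,fs=grab_frame("top"),grab_frame("scene")
for n,a,b in[("knob",(307,142),(222,322)),("scopebase corner",(413,122),(143,435)),("ring front",(325,104),(155,310))]:
    print(n,*tri(ft,a,fs,b))
T=lambda u,v:(200+u/4.281-.4,150+v/4.286-.4)
print("bar top",onz(ft,T(471,183),84),onz(ft,T(471,180),84))
print("bottle",onz(ft,(414,163),98))
# tab: far edges of the plate underside at z 6
for n,p in dict(tongueL=(117,332),tongueR=(158,331),wideNL=(108,458),wideNR=(177,457),wideFL=(106,389),wideFR=(177,387)).items(): print(n,onz(ft,T(*p),6))
S=lambda u,v:(240+u/4-.4,230+v/4-.4)
print("tabtop?",tri(ft,T(131,413),fs,S(655,425)))
T3=lambda u,v:(385+u/6.5-.4,190+v/6.5-.4)
print("tee ends",onz(ft,T3(138,340),75),onz(ft,T3(236,367),75))
print("TCP px",proj(ft,robot.read_state()["position"]))
```

```text
knob [739.7 127.9  49.4] 0.43831252982662006
scopebase corner [ 1189.9  -258.4 -1092.9] 248.06602644998057
ring front [819.8  82.7 102.5] 14.738190584254603
bar top [607.2 119.4  84. ] [608.9 119.5  84. ]
bottle [ 676.3 -119.    98. ]
tongueL [536.6 320.1   6. ]
tongueR [537.5 296.9   6. ]
wideNL [464.8 322.3   6. ]
wideNR [465.9 283.6   6. ]
wideFL [503.9 325.    6. ]
wideFR [505.6 285.    6. ]
tabtop? (array([485.9, 305.1,  38.3]), np.float64(1.3647959125223017))
tee ends [ 496.5 -102.3   75. ] [ 487.4 -136.7   75. ]
TCP px [ 35.  393.8]
```

```bash
python3 -m creep '[{"dp":[-46,-30.5,0],"twist":[0,0,0]},{"dp":[-46,-30.5,0],"twist":[0,0,0]},{"dp":[-46,-30.5,0],"twist":[0,0,0]},{"dp":[-46,-30.5,0],"twist":[0,0,0]},{"dp":[-46,-30.5,0],"twist":[0,0,0]},{"dp":[-46,-30.5,0],"twist":[0,0,0]},{"dp":[-46,-30.5,0],"twist":[0,0,0]},{"dp":[-46,-30.5,0],"twist":[0,0,0]},{"dp":[-46,-30.5,0],"twist":[0,0,0]},{"dp":[-46,-30.5,0],"twist":[0,0,0]},{"dp":[-46,-30.5,0],"twist":[0,0,0]},{"dp":[0,0,5],"twist":[0,0,9.9]},{"dp":[0,0,5],"twist":[0,0,9.9]},{"dp":[0,0,5],"twist":[0,0,9.9]},{"dp":[0,0,5],"twist":[0,0,9.9]},{"dp":[0,0,5],"twist":[0,0,9.9]},{"dp":[0,0,5],"twist":[0,0,9.9]},{"dp":[0,0,5],"twist":[0,0,9.9]}]' 0.42
cat >> h.py <<'E'
def goto(x,y,z,yaw):
    s=robot.read_state();R=s["tcp_rot"];d=R.T@(np.array([x,y,z])-s["position"])
    from scipy.spatial.transform import Rotation as Q
    c,n=np.cos(np.radians(yaw)),np.sin(np.radians(yaw))
    W=np.array([[n,c,0],[-c,n,0],[0,0,-1.]])
    tw=np.degrees(Q.from_matrix(R.T@W).as_rotvec())
    print("t %.2f"%s["clock"],"pos",s["position"],"yaw %.1f"%np.degrees(np.arctan2(R[1,1],R[0,1])),"F",s["contact_force"],"w %.3f"%s["grip_width"],"-> dp",d,"twist",tw,"q6 %.2f"%s["q"][5])
E
python3 -c "
from h import *
goto(608.5,119,68,4.6)"
```

```text
clock: 2.55
position: [587.0, 146.2, 187.2]
tcp_rot: [[-0.04, 0.999, 0.004], [0.999, 0.04, 0.002], [0.002, 0.004, -1.0]]
contact_force: [-0.2, 0.4, 0.5]
grip_width: 0.42Traceback (most recent call last):
  File "<string>", line 3, in <module>
    goto(608.5,119,68,4.6)
    ~~~~^^^^^^^^^^^^^^^^^^
  File "h.py", line 21, in goto
    tw=np.degrees(Q.from_matrix(R.T@W).as_rotvec())
                  ~~~~~~~~~~~~~^^^^^^^
  File "scipy/spatial/transform/_rotation.pyx", line 1143, in scipy.spatial.transform._rotation.Rotation.from_matrix
ValueError: Non-positive determinant (left-handed or null coordinate frame) in rotation matrix 0: [[-1.  0. -0.]
 [ 0.  1. -0.]
 [-0.  0.  1.]].
```

```bash
sed -i 's/\[\[n,c,0\],\[-c,n,0\]/[[-n,c,0],[c,n,0]/' h.py; python3 -c "
from h import *
goto(608.5,119,68,4.6)"
```

```text
t 2.55 pos [587.  146.2 187.2] yaw 2.3 F [-0.2  0.4  0.5] w 0.420 -> dp [-28.3  19.9 119.2] twist [ 0.3 -0.1 -2.3] q6 0.02
```

```bash
python3 -m creep '[{"dp":[-28.3,19.9,0],"twist":[0.3,0,-2.3]},{"dp":[0,0,30],"twist":[0,0,0]},{"dp":[0,0,30],"twist":[0,0,0]},{"dp":[0,0,20],"twist":[0,0,0]}]' ; python3 -c "
from h import *
goto(608.5,119,68,4.6)
for n in ('top','scene'): cv2.imwrite(f'pics/{n}1.png',grab_frame(n)['image'])
a,b=cv2.imread('pics/top1.png'),cv2.imread('pics/scene1.png')
cv2.imwrite('pics/d1.png',np.hstack([cv2.resize(a[140:270,250:380],(400,400),interpolation=cv2.INTER_CUBIC),cv2.resize(b[210:340,230:360],(400,400),interpolation=cv2.INTER_CUBIC)]))"
```

```text
clock: 3.05
position: [610.2, 118.2, 107.1]
tcp_rot: [[-0.081, 0.997, 0.004], [0.997, 0.081, 0.002], [0.001, 0.004, -1.0]]
contact_force: [-0.5, 0.1, -0.5]
grip_width: 0.42
t 3.05 pos [610.2 118.2 107.1] yaw 4.6 F [-0.5  0.1 -0.5] w 0.420 -> dp [ 0.9 -1.7 39.1] twist [ 0.2 -0.1  0. ] q6 -0.07
```

View pics/d1.png

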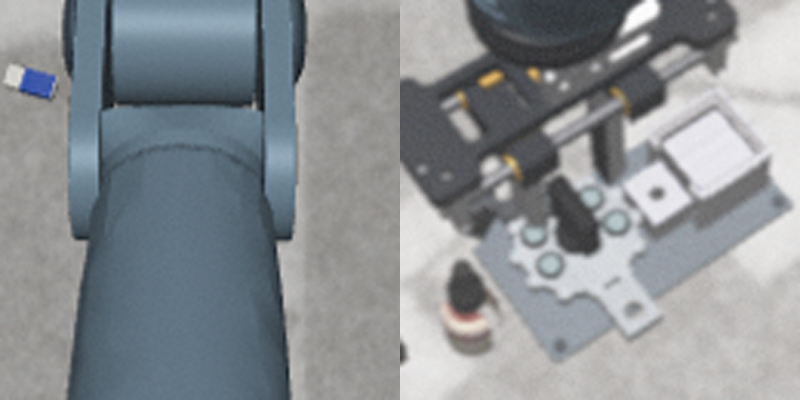

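The arm hides the wheel from the top camera. In the scene view the fingers stand on either side of the bar (bar at about 575,215 in the crop) and clear of the dropper (465,300). I'll lower and grip.

```bash
python3 -m creep '[{"dp":[0.9,-1.7,20],"twist":[0.2,0,0]},{"dp":[0,0,18],"twist":[0,0,0]},{"dp":[0,0,0],"twist":[0,0,0]}]' ; python3 -m creep '[{"dp":[0,0,0],"twist":[0,0,0]},{"dp":[0,0,0],"twist":[0,0,0]},{"dp":[0,0,0],"twist":[0,0,0]},{"dp":[0,0,0],"twist":[0,0,0]}]' 0; python3 -c "
from h import *
goto(608.5,119,68,94.6)"
```

```text
clock: 3.52
position: [607.8, 119.4, 66.9]
tcp_rot: [[-0.081, 0.997, -0.002], [0.997, 0.081, 0.001], [0.001, -0.001, -1.0]]
contact_force: [0.9, -0.2, -0.4]
grip_width: 0.419
clock: 4.03
position: [609.1, 119.5, 68.5]
tcp_rot: [[-0.081, 0.997, 0.002], [0.997, 0.081, 0.001], [0.001, 0.002, -1.0]]
contact_force: [1.3, 0.3, -2.7]
grip_width: 0.125
t 4.03 pos [609.1 119.5  68.5] yaw 4.7 F [ 1.3  0.3 -2.7] w 0.125 -> dp [-0.5 -0.6  0.5] twist [  0.1   0.  -89.9] q6 -0.07
```

```bash
python3 -m creep '[{"dp":[0,0,0],"twist":[0,0,-8]},{"dp":[0,0,0],"twist":[0,0,-8]},{"dp":[0,0,0],"twist":[0,0,-8]},{"dp":[0,0,0],"twist":[0,0,-8]},{"dp":[0,0,0],"twist":[0,0,-8]},{"dp":[0,0,0],"twist":[0,0,-8]}]'; python3 -c "
from h import *
goto(609,119,68,94.6);print(robot.read_state()['ft_torque'])"
```

```text
clock: 4.78
position: [609.9, 120.0, 68.5]
tcp_rot: [[-0.81, 0.587, 0.004], [0.587, 0.81, 0.003], [-0.001, 0.005, -1.0]]
contact_force: [1.5, 1.6, -1.7]
grip_width: 0.129
t 4.78 pos [609.9 120.   68.5] yaw 54.1 F [ 1.5  1.6 -1.7] w 0.129 -> dp [ 0.1 -1.3  0.5] twist [  0.2   0.2 -40.5] q6 -0.93
[-0.1  0.1 -0. ]
```

```bash
python3 -m creep '[{"dp":[0,-0.5,0],"twist":[0,0,-8]},{"dp":[0,0,0],"twist":[0,0,-8]},{"dp":[0,0,0],"twist":[0,0,-8]},{"dp":[0,0,0],"twist":[0,0,-8]},{"dp":[0,0,0],"twist":[0,0,-8]},{"dp":[0,0,0],"twist":[0,0,0]},{"dp":[0,0,0],"twist":[0,0,0]}]'; python3 -c "
from h import *
goto(609,119,68,94.6);print(robot.read_state()['ft_torque'])"
```

```text
clock: 5.65
position: [610.1, 120.8, 68.5]
tcp_rot: [[-0.996, -0.091, 0.005], [-0.091, 0.996, 0.004], [-0.006, 0.003, -1.0]]
contact_force: [1.1, 0.9, -1.1]
grip_width: 0.125
t 5.65 pos [610.1 120.8  68.5] yaw 95.2 F [ 1.1  0.9 -1.1] w 0.125 -> dp [ 1.3 -1.7  0.4] twist [0.2 0.3 0.6] q6 -1.65
[-0.2  0.1  0. ]
```

```bash
python3 -m creep '[{"dp":[0,0,0],"twist":[0,0,0]},{"dp":[0,0,0],"twist":[0,0,0]},{"dp":[0,0,-30],"twist":[0,0,0]},{"dp":[0,0,-40],"twist":[0,0,0]},{"dp":[26.7,49,-10],"twist":[0,0,2.2]},{"dp":[26.7,49,0],"twist":[0,0,0]},{"dp":[26.7,49,0],"twist":[0,0,0]},{"dp":[26.7,49,0],"twist":[0,0,0]},{"dp":[0,0,0],"twist":[0,0,0]}]' 0.4; python3 -c "
from h import *
goto(486.3,306.3,37,93)
for n in ('top','scene'): cv2.imwrite(f'pics/{n}2.png',grab_frame(n)['image'])
a,b=cv2.imread('pics/top2.png'),cv2.imread('pics/scene2.png')
cv2.imwrite('pics/d2.png',np.hstack([cv2.resize(a[150:280,225:355],(400,400),interpolation=cv2.INTER_CUBIC),cv2.resize(b[240:400,280:440],(400,400),interpolation=cv2.INTER_CUBIC)]))"
```

```text
clock: 6.78
position: [490.4, 314.7, 154.0]
tcp_rot: [[-0.999, -0.042, 0.01], [-0.042, 0.999, 0.007], [-0.01, 0.006, -1.0]]
contact_force: [0.1, -0.1, -0.8]
grip_width: 0.398
t 6.78 pos [490.4 314.7 154. ] yaw 92.4 F [ 0.1 -0.1 -0.8] w 0.398 -> dp [  5.7  -9.  116.9] twist [ 0.4  0.6 -0.6] q6 -1.24
```

View pics/d2.png

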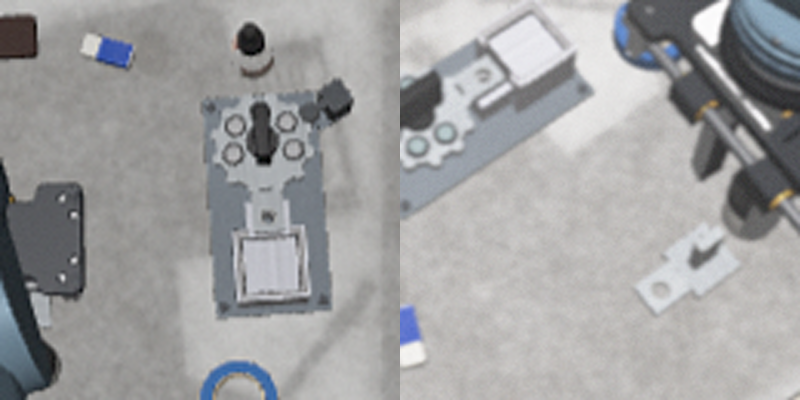

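The ear (top crop 267,215) now lies over the block in front of the nest, so the wheel is locked. The plate is free below the gripper. I'll descend onto the tab.

```bash
python3 -m creep '[{"dp":[5.7,-9,20],"twist":[0.4,0.6,-0.6]},{"dp":[0,0,40],"twist":[0,0,0]},{"dp":[0,0,30],"twist":[0,0,0]}]'; python3 -c "
from h import *
goto(486.3,306.3,37,93)"
```

```text
clock: 7.25
position: [490.4, 298.8, 61.7]
tcp_rot: [[-0.999, -0.044, 0.004], [-0.044, 0.999, -0.001], [-0.004, -0.001, -1.0]]
contact_force: [0.6, -0.6, -0.2]
grip_width: 0.4
t 7.25 pos [490.4 298.8  61.7] yaw 92.5 F [ 0.6 -0.6 -0.2] w 0.400 -> dp [ 3.8  7.7 24.7] twist [-0.1  0.2 -0.5] q6 -1.26
```

```bash
python3 -m creep '[{"dp":[3.8,7.7,0],"twist":[0,0.2,-0.5]},{"dp":[0,0,0],"twist":[0,0,0]},{"dp":[0,0,12],"twist":[0,0,0]},{"dp":[0,0,12],"twist":[0,0,0]},{"dp":[0,0,0],"twist":[0,0,0]}]'; python3 -c "
from h import *
goto(486.3,306.3,37,93)"
```

```text
clock: 7.88
position: [485.9, 303.3, 34.6]
tcp_rot: [[-0.999, -0.049, -0.004], [-0.049, 0.999, -0.003], [0.004, -0.003, -1.0]]
contact_force: [-0.2, -0.6, 0.2]
grip_width: 0.397
t 7.88 pos [485.9 303.3  34.6] yaw 92.8 F [-0.2 -0.6  0.2] w 0.397 -> dp [-0.6  3.  -2.4] twist [-0.2 -0.2 -0.2] q6 -1.26
```

```bash
python3 -m creep '[{"dp":[0,3,-2.4],"twist":[-0.2,-0.2,-0.2]},{"dp":[0,0,0],"twist":[0,0,0]}]'; python3 -m creep '[{"dp":[0,0,0],"twist":[0,0,0]},{"dp":[0,0,0],"twist":[0,0,0]},{"dp":[0,0,0],"twist":[0,0,0]},{"dp":[0,0,0],"twist":[0,0,0]}]' 0; python3 -c "
from h import *
goto(486.3,306.3,37,93)"
```

```text
clock: 8.12
position: [486.2, 306.8, 37.7]
tcp_rot: [[-0.999, -0.053, 0.001], [-0.053, 0.999, 0.001], [-0.001, 0.001, -1.0]]
contact_force: [-0.3, -0.9, -0.2]
grip_width: 0.398
clock: 8.62
position: [486.6, 307.0, 38.5]
tcp_rot: [[-0.999, -0.054, 0.002], [-0.054, 0.999, 0.002], [-0.002, 0.001, -1.0]]
contact_force: [0.4, -0.4, 0.2]
grip_width: 0.09
t 8.62 pos [486.6 307.   38.5] yaw 93.1 F [ 0.4 -0.4  0.2] w 0.090 -> dp [ 0.3 -0.7  1.5] twist [0.1 0.1 0.1] q6 -1.26
```

```bash
python3 -m creep '[{"dp":[0,0,-20],"twist":[0,0,0]},{"dp":[0,0,-40],"twist":[0,0,0]},{"dp":[0,0,-40],"twist":[0,0,0]},{"dp":[-3.3,-39,0],"twist":[0,0,-1.6]},{"dp":[-3.3,-39,0],"twist":[0,0,0]},{"dp":[-3.3,-39,0],"twist":[0,0,0]},{"dp":[-3.3,-39,0],"twist":[0,0,0]},{"dp":[-3.3,-36,0],"twist":[0,0,0]},{"dp":[0,0,0],"twist":[0,0,0]},{"dp":[0,0,0],"twist":[0,0,0]}]'; python3 -c "
from h import *
goto(513.5,112.6,120,94.7)"
```

```text
clock: 9.88
position: [520.8, 112.4, 153.9]
tcp_rot: [[-0.996, -0.084, 0.015], [-0.084, 0.996, 0.003], [-0.015, 0.002, -1.0]]
contact_force: [0.5, 0.0, -1.1]
grip_width: 0.094
t 9.88 pos [520.8 112.4 153.9] yaw 94.8 F [ 0.5  0.  -1.1] w 0.094 -> dp [ 7.8  0.8 33.8] twist [0.1 0.9 0.1] q6 -1.66
```

```bash
python3 -m creep '[{"dp":[7.8,0.8,20],"twist":[0.1,0.9,0.1]},{"dp":[0,0,18],"twist":[0,0,0]},{"dp":[0,0,0],"twist":[0,0,0]},{"dp":[0,0,0],"twist":[0,0,0]}]'; python3 -c "
from h import *
goto(513.5,112.6,105,94.7)
for n in ('top','scene'): cv2.imwrite(f'pics/{n}3.png',grab_frame(n)['image'])
b=cv2.imread('pics/scene3.png')
cv2.imwrite('pics/d3.png',cv2.resize(b[225:325,270:380],(770,600) if 0 else (660,600),interpolation=cv2.INTER_CUBIC))"
```

```text
clock: 10.38
position: [511.0, 115.2, 112.0]
tcp_rot: [[-0.996, -0.086, -0.005], [-0.086, 0.996, 0.0], [0.005, 0.001, -1.0]]
contact_force: [0.1, 0.5, -1.2]
grip_width: 0.092
t 10.38 pos [511.  115.2 112. ] yaw 95.0 F [ 0.1  0.5 -1.2] w 0.092 -> dp [-2.3 -2.8  7. ] twist [ 0.  -0.3  0.3] q6 -1.65
```

View pics/d3.png

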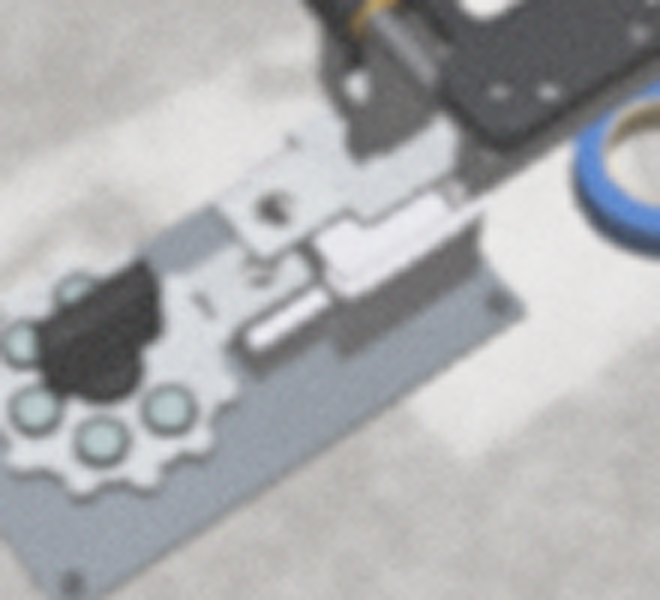

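Run:
```python
from h import *
fs=grab_frame("scene");c=lambda u,v:(270+u/6-.4,225+v/6-.4)
print("plate hole",onz(fs,c(275,206),79.5),"expected from TCP",np.array([511,115.2])+38*np.array([np.cos(np.radians(5)),np.sin(np.radians(5))]))
print("tongue corners",onz(fs,c(215,200),79.5),onz(fs,c(262,260),79.5))
print("ear hole", onz(fs,c(260,270),40))
```

```text
plate hole [548.5 118.7  79.5] expected from TCP [548.9 118.5]
tongue corners [562.6 107.9  79.5] [561.  132.3  79.5]
ear hole [552.6 116.5  40. ]
```

```bash
python3 -m creep '[{"dp":[-2.8,-2.7,0],"twist":[0,-0.3,0.3]},{"dp":[0,0,0],"twist":[0,0,0]},{"dp":[0,0,8],"twist":[0,0,0]},{"dp":[0,0,0],"twist":[0,0,0]}]'; python3 -c "
from h import *
goto(514,112.8,80,94.7)"
```

```text
clock: 11.02
position: [515.5, 112.1, 105.2]
tcp_rot: [[-0.997, -0.08, 0.004], [-0.08, 0.997, 0.001], [-0.004, 0.0, -1.0]]
contact_force: [0.9, 0.5, -0.8]
grip_width: 0.091
t 11.03 pos [515.5 112.1 105.2] yaw 94.6 F [ 0.9  0.5 -0.8] w 0.091 -> dp [ 1.6  0.8 25.2] twist [ 0.   0.3 -0.1] q6 -1.65
```

```bash
python3 -m creep '[{"dp":[1.4,0.8,0],"twist":[0,0.2,0]},{"dp":[0,0,0],"twist":[0,0,0]},{"dp":[0,0,7],"twist":[0,0,0]},{"dp":[0,0,6],"twist":[0,0,0]},{"dp":[0,0,0],"twist":[0,0,0]}]'; python3 -c "
from h import *
goto(514,112.8,80,94.7)"
```

```text
clock: 11.65
position: [513.7, 112.9, 91.0]
tcp_rot: [[-0.997, -0.08, 0.0], [-0.08, 0.997, 0.001], [-0.0, 0.0, -1.0]]
contact_force: [0.8, 0.2, -1.4]
grip_width: 0.093
t 11.65 pos [513.7 112.9  91. ] yaw 94.6 F [ 0.8  0.2 -1.4] w 0.093 -> dp [-0.3 -0.2 11. ] twist [ 0.   0.  -0.1] q6 -1.65
```

```bash
python3 -m creep '[{"dp":[0,0,4],"twist":[0,0,0]},{"dp":[0,0,3],"twist":[0,0,0]},{"dp":[0,0,0],"twist":[0,0,0]}]'; python3 -m creep '[{"dp":[0,0,2],"twist":[0,0,0]},{"dp":[0,0,2],"twist":[0,0,0]},{"dp":[0,0,0],"twist":[0,0,0]}]'; python3 -c "
from h import *
goto(514,112.8,80,94.7)"
```

```text
clock: 12.02
position: [513.8, 112.9, 83.4]
tcp_rot: [[-0.997, -0.08, -0.0], [-0.08, 0.997, 0.001], [0.0, 0.001, -1.0]]
contact_force: [0.5, -0.1, -0.8]
grip_width: 0.092
clock: 12.4
position: [514.3, 112.9, 80.7]
tcp_rot: [[-0.997, -0.08, 0.0], [-0.08, 0.997, 0.0], [-0.0, 0.0, -1.0]]
contact_force: [-0.4, 0.0, -1.2]
grip_width: 0.095
t 12.40 pos [514.3 112.9  80.7] yaw 94.6 F [-0.4  0.  -1.2] w 0.095 -> dp [ 0.3 -0.1  0.7] twist [ 0.   0.  -0.1] q6 -1.65
```

```bash
python3 -m creep '[{"dp":[0,0,1.5],"twist":[0,0,0]},{"dp":[0,0,0],"twist":[0,0,0]}]'; python3 -c "
from h import *
goto(514,112.8,80,94.7)"
```

```text
clock: 12.65
position: [514.7, 113.0, 80.6]
tcp_rot: [[-0.997, -0.08, 0.0], [-0.08, 0.997, 0.0], [-0.0, 0.0, -1.0]]
contact_force: [-0.5, 0.3, -1.3]
grip_width: 0.093
t 12.65 pos [514.7 113.   80.6] yaw 94.6 F [-0.5  0.3 -1.3] w 0.093 -> dp [ 0.7 -0.1  0.6] twist [ 0.   0.  -0.1] q6 -1.65
```

```bash
python3 -m creep '[{"dp":[0,0,2],"twist":[0,0,0]},{"dp":[0,0,1],"twist":[0,0,0]}]'; python3 -c "
from h import *
goto(514,112.8,80,94.7)"
```

```text
clock: 12.9
position: [515.1, 113.0, 80.4]
tcp_rot: [[-0.997, -0.081, -0.001], [-0.081, 0.997, -0.0], [0.001, 0.0, -1.0]]
contact_force: [-4.6, -0.6, 6.4]
grip_width: 0.095
t 12.90 pos [515.1 113.   80.4] yaw 94.6 F [-4.6 -0.6  6.4] w 0.095 -> dp [ 1.1 -0.1  0.4] twist [ 0.  -0.1 -0.1] q6 -1.65
```

```bash
python3 -m creep '[{"dp":[0,0,0],"twist":[0,0,0]},{"dp":[0,0,0],"twist":[0,0,0]},{"dp":[0,0,-20],"twist":[0,0,0]},{"dp":[0,0,-45],"twist":[0,0,0]},{"dp":[-1.5,-48.7,-10],"twist":[0,0,0]},{"dp":[-1.5,-48.7,0],"twist":[0,0,0]},{"dp":[-1.5,-48.7,0],"twist":[0,0,0]},{"dp":[-1.5,-48.7,0],"twist":[0,0,0]},{"dp":[-1.5,-48.7,0],"twist":[0,0,8.2]},{"dp":[0,0,0],"twist":[0,0,8.2]},{"dp":[0,0,0],"twist":[0,0,0]}]' 0.2; python3 -c "
from h import *
goto(542,-129,110,78.1)
for n in ('top','scene'): cv2.imwrite(f'pics/{n}4.png',grab_frame(n)['image'])
a,b=cv2.imread('pics/top4.png'),cv2.imread('pics/scene4.png')
cv2.imwrite('pics/d4.png',np.hstack([cv2.resize(a[175:260,280:350],(330,400),interpolation=cv2.INTER_CUBIC),cv2.resize(b[225:325,255:372],(468,400),interpolation=cv2.INTER_CUBIC)]))"
```

```text
clock: 14.28
position: [543.2, -137.1, 155.2]
tcp_rot: [[-0.978, 0.21, -0.0], [0.21, 0.978, -0.001], [-0.0, -0.001, -1.0]]
contact_force: [-0.5, -0.5, -0.1]
grip_width: 0.198
t 14.28 pos [ 543.2 -137.1  155.2] yaw 77.9 F [-0.5 -0.5 -0.1] w 0.198 -> dp [ 2.8  7.7 45.2] twist [-0.1  0.  -0.2] q6 -1.81
```

View pics/d4.png

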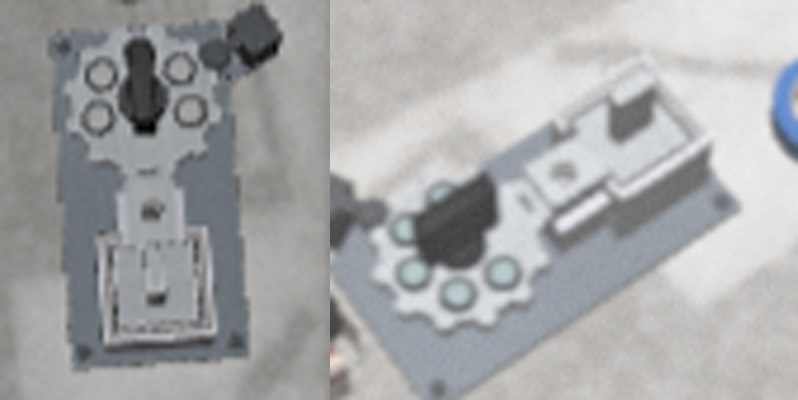

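The plate lies flat in the nest. Its hole is at about (151,209) in the top half and (565,172) in the scene half. Next I'll measure the hole and approach the pin.

```bash
python3 - <<'E'
from h import *
fs,ft=grab_frame("scene"),grab_frame("top")
a=(280+151/4.714-.4,175+209/4.706-.4);b=(255+235/4-.4,225+172/4-.4)
print("hole",onz(ft,a,47),onz(fs,b,47),tri(ft,a,fs,b))
E
python3 -m creep '[{"dp":[2.8,7.7,0],"twist":[0,0,0]},{"dp":[0,0,30],"twist":[0,0,0]},{"dp":[0,0,0],"twist":[0,0,0]},{"dp":[0,0,0],"twist":[0,0,0]}]' 0.5; python3 -c "
from h import *
goto(542,-129,74,78.1)"
```

```text
hole [551.9 114.2  47. ] [551.8 116.6  47. ] (array([551.7, 114.8,  44.6]), np.float64(1.743035969940964))
clock: 14.98
position: [542.9, -125.1, 126.6]
tcp_rot: [[-0.979, 0.203, 0.002], [0.203, 0.979, -0.002], [-0.003, -0.001, -1.0]]
contact_force: [0.8, 0.7, 1.0]
grip_width: 0.499
t 14.97 pos [ 542.9 -125.1  126.6] yaw 78.3 F [0.8 0.7 1. ] w 0.499 -> dp [ 0.3 -4.  52.6] twist [-0.1  0.2  0.2] q6 -1.80
```

```bash
python3 -m creep '[{"dp":[0.3,-4,0],"twist":[0,0.2,0]},{"dp":[0,0,20],"twist":[0,0,0]},{"dp":[0,0,0],"twist":[0,0,0]}]'; python3 -c "
from h import *
goto(542,-129,74,78.1)
for n in ('top','scene'): cv2.imwrite(f'pics/{n}5.png',grab_frame(n)['image'])
a,b=cv2.imread('pics/top5.png'),cv2.imread('pics/scene5.png')
cv2.imwrite('pics/d5.png',cv2.resize(b[130:230,200:320],(720,600),interpolation=cv2.INTER_CUBIC))"
```

```text
clock: 15.35
position: [542.6, -129.5, 107.2]
tcp_rot: [[-0.979, 0.202, 0.001], [0.202, 0.979, -0.002], [-0.002, -0.002, -1.0]]
contact_force: [-0.2, -0.3, -1.2]
grip_width: 0.5
t 15.35 pos [ 542.6 -129.5  107.2] yaw 78.3 F [-0.2 -0.3 -1.2] w 0.500 -> dp [ 0.8  0.4 33.2] twist [-0.1  0.1  0.2] q6 -1.80
```

View pics/d5.png

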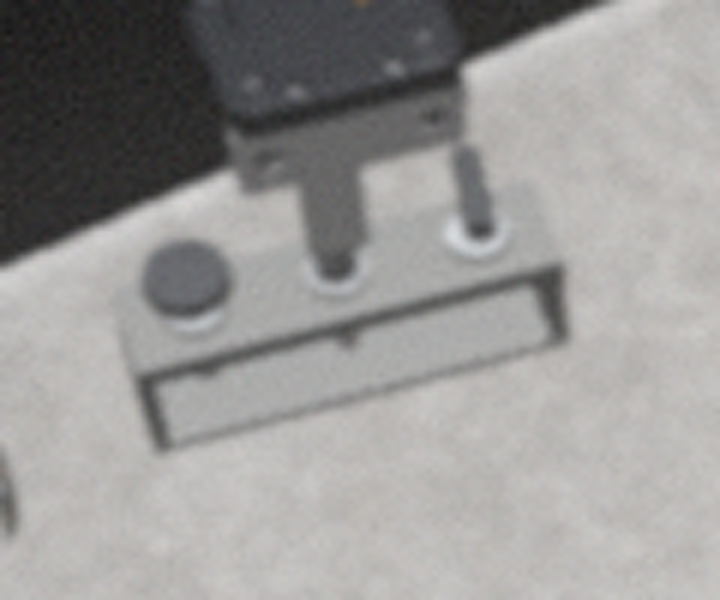

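The near finger (335,210) hangs right in front of the pin head and is clear of the neighbours, so I'll lower and grip.

```bash
python3 -m creep '[{"dp":[0.6,0.3,0],"twist":[0,0,0]},{"dp":[0,0,18],"twist":[0,0,0]},{"dp":[0,0,14],"twist":[0,0,0]},{"dp":[0,0,0],"twist":[0,0,0]}]'; python3 -c "
from h import *
goto(542,-129,74,78.1)"; python3 -m creep '[{"dp":[0,0,0],"twist":[0,0,0]},{"dp":[0,0,0],"twist":[0,0,0]},{"dp":[0,0,0],"twist":[0,0,0]},{"dp":[0,0,0],"twist":[0,0,0]}]' 0; python3 -c "
from h import *
goto(542,-129,74,78.1)"
```

```text
clock: 15.95
position: [543.4, -129.7, 74.8]
tcp_rot: [[-0.979, 0.202, 0.004], [0.202, 0.979, -0.004], [-0.005, -0.003, -1.0]]
contact_force: [0.0, -0.4, -0.0]
grip_width: 0.498
t 15.95 pos [ 543.4 -129.7   74.8] yaw 78.3 F [ 0.  -0.4 -0. ] w 0.498 -> dp [1.6 0.4 0.7] twist [-0.2  0.3  0.2] q6 -1.80
clock: 16.45
position: [544.0, -129.9, 75.4]
tcp_rot: [[-0.979, 0.202, 0.005], [0.202, 0.979, -0.004], [-0.006, -0.003, -1.0]]
contact_force: [-0.6, 0.1, -1.1]
grip_width: 0.163
t 16.45 pos [ 544.  -129.9   75.4] yaw 78.3 F [-0.6  0.1 -1.1] w 0.163 -> dp [2.2 0.5 1.3] twist [-0.2  0.4  0.2] q6 -1.80
```

```bash
python3 -m creep '[{"dp":[0,0,-25],"twist":[0,0,0]},{"dp":[0,0,-40],"twist":[0,0.3,0]},{"dp":[0,0,-40],"twist":[0,0,0]},{"dp":[8,48.5,0],"twist":[0,0,0]},{"dp":[8,48.5,0],"twist":[0,0,0]},{"dp":[8,48.5,0],"twist":[0,0,0]},{"dp":[8,48.5,0],"twist":[0,0,0]},{"dp":[8,44,0],"twist":[0,0,0]},{"dp":[0,0,0],"twist":[0,0,0]},{"dp":[0,0,0],"twist":[0,0,0]}]'; python3 -c "
from h import *
goto(553.7,115.6,129,78.3)"
```

```text
clock: 17.7
position: [553.8, 117.7, 185.3]
tcp_rot: [[-0.979, 0.205, 0.005], [0.205, 0.979, -0.004], [-0.005, -0.002, -1.0]]
contact_force: [-0.0, 0.6, -0.3]
grip_width: 0.164
t 17.70 pos [553.8 117.7 185.3] yaw 78.2 F [-0.   0.6 -0.3] w 0.164 -> dp [-0.1 -1.9 56.3] twist [-0.1  0.3 -0.1] q6 -1.35
```

```bash
python3 -m creep '[{"dp":[0,-1.9,20],"twist":[-0.1,0.3,0]},{"dp":[0,0,20],"twist":[0,0,0]},{"dp":[0,0,13],"twist":[0,0,0]},{"dp":[0,0,0],"twist":[0,0,0]},{"dp":[0,0,0],"twist":[0,0,0]}]'; python3 -c "
from h import *
goto(553.7,115.6,129,78.3)
f=grab_frame('scene');cv2.imwrite('pics/scene6.png',f['image'])
cv2.imwrite('pics/d6.png',cv2.resize(f['image'][235:310,270:360],(720,600),interpolation=cv2.INTER_CUBIC))"
```

```text
clock: 18.32
position: [552.8, 110.9, 127.3]
tcp_rot: [[-0.977, 0.211, -0.003], [0.211, 0.977, -0.001], [0.003, -0.002, -1.0]]
contact_force: [0.6, -0.5, 0.4]
grip_width: 0.167
t 18.32 pos [552.8 110.9 127.3] yaw 77.8 F [ 0.6 -0.5  0.4] w 0.167 -> dp [ 0.2  4.8 -1.7] twist [-0.1 -0.2 -0.5] q6 -1.36
```

View pics/d6.png

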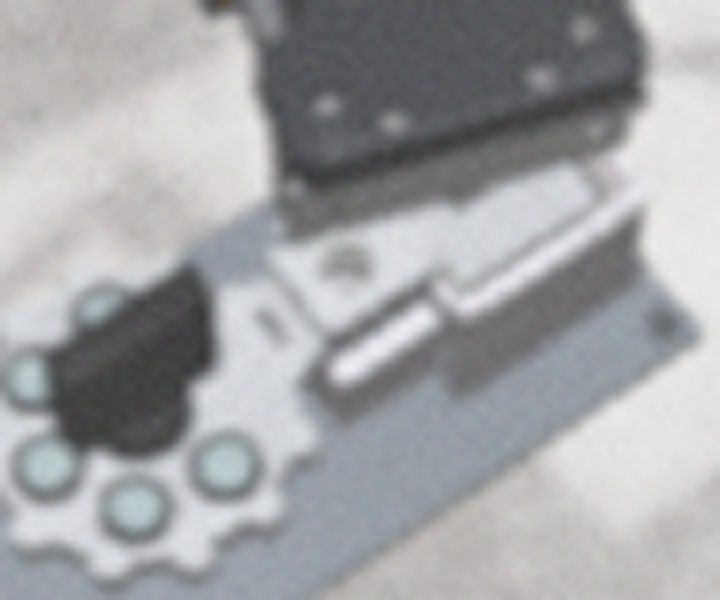

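The gripper body hides the pin. The plate hole (347,263 in the crop) is free and aligned over the ear. I'll centre by the measured hole, then insert by feel.

```bash
python3 -m creep '[{"dp":[-0.4,4.2,0],"twist":[0,-0.2,-0.2]},{"dp":[0,0,0],"twist":[0,0,0]},{"dp":[0,0,0],"twist":[0,0,0]}]'; python3 -c "
from h import *
goto(553.9,115.3,117,78.3)"
```

```text
clock: 18.75
position: [555.1, 115.5, 128.9]
tcp_rot: [[-0.978, 0.207, 0.003], [0.207, 0.978, -0.002], [-0.004, -0.001, -1.0]]
contact_force: [0.6, -0.1, -0.4]
grip_width: 0.163
t 18.75 pos [555.1 115.5 128.9] yaw 78.1 F [ 0.6 -0.1 -0.4] w 0.163 -> dp [ 1.2 -0.4 11.9] twist [-0.1  0.2 -0.2] q6 -1.36
```

```bash
python3 -m creep '[{"dp":[1,-0.4,5],"twist":[0,0.2,0]},{"dp":[0,0,5],"twist":[0,0,0]},{"dp":[0,0,0],"twist":[0,0,0]}]'; python3 -m creep '[{"dp":[0,0,3],"twist":[0,0,0]},{"dp":[0,0,3],"twist":[0,0,0]},{"dp":[0,0,0],"twist":[0,0,0]}]'; python3 -c "
from h import *
goto(553.9,115.3,114,78.3)"
```

```text
clock: 19.12
position: [553.9, 115.4, 118.2]
tcp_rot: [[-0.978, 0.207, -0.0], [0.207, 0.978, -0.001], [0.0, -0.001, -1.0]]
contact_force: [0.4, -0.2, -1.2]
grip_width: 0.161
clock: 19.5
position: [553.8, 115.3, 111.6]
tcp_rot: [[-0.978, 0.207, -0.001], [0.207, 0.978, -0.001], [0.0, -0.001, -1.0]]
contact_force: [-0.1, -0.7, -0.1]
grip_width: 0.164
t 19.50 pos [553.8 115.3 111.6] yaw 78.1 F [-0.1 -0.7 -0.1] w 0.164 -> dp [-0.   0.  -2.4] twist [-0.1 -0.  -0.2] q6 -1.36
```

```bash
for i in 1 2 3; do :; done; python3 -m creep '[{"dp":[0,0,3],"twist":[0,0,0]},{"dp":[0,0,3],"twist":[0,0,0]},{"dp":[0,0,0],"twist":[0,0,0]}]'; python3 -m creep '[{"dp":[0,0,3],"twist":[0,0,0]},{"dp":[0,0,3],"twist":[0,0,0]},{"dp":[0,0,0],"twist":[0,0,0]}]'
```

```text
clock: 19.88
position: [553.9, 115.3, 105.3]
tcp_rot: [[-0.978, 0.207, -0.0], [0.207, 0.978, -0.001], [0.0, -0.001, -1.0]]
contact_force: [0.4, 0.1, -0.2]
grip_width: 0.163
clock: 20.25
position: [553.9, 115.3, 98.8]
tcp_rot: [[-0.978, 0.207, -0.0], [0.207, 0.978, -0.001], [0.0, -0.001, -1.0]]
contact_force: [-1.1, -0.2, -0.1]
grip_width: 0.162
```

```bash
python3 -m creep '[{"dp":[0,0,3],"twist":[0,0,0]},{"dp":[0,0,3],"twist":[0,0,0]},{"dp":[0,0,0],"twist":[0,0,0]}]'; python3 -m creep '[{"dp":[0,0,3],"twist":[0,0,0]},{"dp":[0,0,3],"twist":[0,0,0]},{"dp":[0,0,0],"twist":[0,0,0]}]'
```

```text
clock: 20.62
position: [553.9, 115.3, 92.4]
tcp_rot: [[-0.978, 0.207, -0.0], [0.207, 0.978, -0.001], [0.0, -0.001, -1.0]]
contact_force: [0.1, -0.5, 0.0]
grip_width: 0.164
clock: 21.0
position: [554.0, 115.2, 86.0]
tcp_rot: [[-0.978, 0.207, -0.0], [0.207, 0.978, -0.001], [0.0, -0.001, -1.0]]
contact_force: [-0.4, -0.4, -0.6]
grip_width: 0.159
```

```bash
python3 -m creep '[{"dp":[0,0,3],"twist":[0,0,0]},{"dp":[0,0,3],"twist":[0,0,0]},{"dp":[0,0,0],"twist":[0,0,0]}]'; python3 -m creep '[{"dp":[0,0,2],"twist":[0,0,0]},{"dp":[0,0,1.5],"twist":[0,0,0]}]'
```

```text
clock: 21.38
position: [553.9, 115.3, 79.6]
tcp_rot: [[-0.978, 0.207, -0.0], [0.207, 0.978, -0.001], [0.0, -0.001, -1.0]]
contact_force: [-0.3, 0.7, -1.2]
grip_width: 0.16
clock: 21.62
position: [554.5, 115.3, 76.4]
tcp_rot: [[-0.978, 0.207, 0.001], [0.207, 0.978, -0.001], [-0.001, -0.001, -1.0]]
contact_force: [0.6, -0.6, 1.0]
grip_width: 0.164
```

```bash
python3 -m creep '[{"dp":[0,0,1.5],"twist":[0,0,0]},{"dp":[0,0,1.5],"twist":[0,0,0]}]';python3 -m creep '[{"dp":[0,0,0],"twist":[0,0,0]}]'
```

```text
clock: 21.88
position: [555.0, 115.2, 75.9]
tcp_rot: [[-0.978, 0.206, 0.0], [0.206, 0.978, -0.001], [-0.0, -0.001, -1.0]]
contact_force: [-5.1, 0.2, 11.3]
grip_width: 0.167
clock: 22.0
position: [555.1, 115.3, 76.4]
tcp_rot: [[-0.978, 0.206, 0.0], [0.206, 0.978, -0.001], [-0.0, -0.001, -1.0]]
contact_force: [-0.9, 0.4, 1.5]
grip_width: 0.164
```

```bash
python3 -m creep '[{"dp":[0,0,0],"twist":[0,0,0]},{"dp":[0,0,0],"twist":[0,0,0]},{"dp":[0,0,0],"twist":[0,0,0]},{"dp":[0,0,-20],"twist":[0,0,0]},{"dp":[0,0,-40],"twist":[0,0,0]},{"dp":[0,0,-50],"twist":[0,0,0]},{"dp":[0,-45,-20],"twist":[0,0,0]},{"dp":[0,-50,0],"twist":[0,0,0]},{"dp":[0,-50,0],"twist":[0,0,0]},{"dp":[0,0,0],"twist":[0,0,0]},{"dp":[0,0,0],"twist":[0,0,0]}]' 0.3; python3 -c "
from h import *
for n in ('top','scene'): cv2.imwrite(f'pics/{n}7.png',grab_frame(n)['image'])
a,b=cv2.imread('pics/top7.png'),cv2.imread('pics/scene7.png')
cv2.imwrite('pics/d7.png',np.vstack([np.hstack([cv2.resize(a[175:260,280:350],(330,400),interpolation=cv2.INTER_CUBIC),cv2.resize(b[225:325,255:372],(468,400),interpolation=cv2.INTER_CUBIC)]),np.hstack([cv2.resize(b[130:230,180:310],(260,200)),cv2.resize(b[200:470,200:460],(260,200)),cv2.resize(a[140:300,190:440],(278,200))])]))"
```

```text
clock: 23.38
position: [526.7, -30.1, 221.7]
tcp_rot: [[-0.979, 0.204, 0.013], [0.204, 0.979, -0.005], [-0.013, -0.002, -1.0]]
contact_force: [-0.7, 1.1, -0.5]
grip_width: 0.302
```

View pics/d7.png

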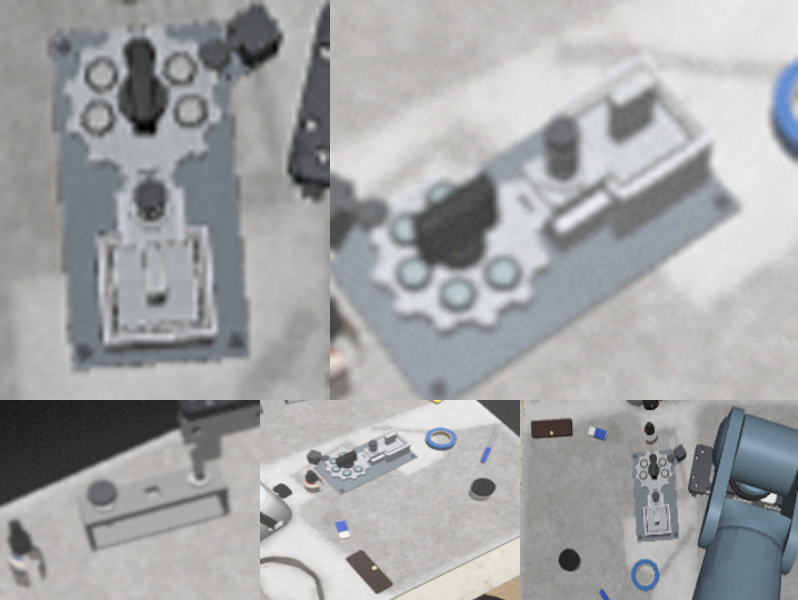

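The pin stands upright with its collar on the plate (top 151,200; scene 561,150). The disc and tee pins are in the rack and the bystanders are in place. I'll check the head height, then hand in.

Run:
```python
from h import *
fs,ft=grab_frame("scene"),grab_frame("top")
a=(280+151/4.714-.4,175+193/4.706-.4);b=(255+232/4-.4,225+127/4-.4)
print("head top (z 88 expected)",onz(ft,a,88),onz(fs,b,88),tri(ft,a,fs,b))
for n,d in(("top",(190,140,330,300)),("scene",(180,130,300,470))):
    p,q=cv2.imread(f"pics/{n}4.png"),cv2.imread(f"pics/{n}7.png")
s=robot.read_state();print(s["clock"],s["contact_force"],abs(s["qvel"]).max())
robot.close_job()
```

```text
head top (z 88 expected) [552.1 114.   88. ] [552.5 115.8  88. ] (array([552.2, 114.3,  85.7]), np.float64(0.9204604632006866))
23.575 [-0.2  0.   0.7] 0.003798121061381175
the job is handed in; nothing more can be done
```

The filter wheel is locked for transport and the job is handed in, at 23.6 s of the 72 s allowed.

**What I did:**
- **Wheel:** I turned it counter-clockwise three clicks by its bar, until the ear sat over the bored block.
- **Plate:** I laid the lock plate in its nest. It seated with about 6 N of push.
- **Pin:** I pushed the round-headed pin down through plate, ear and block. It met almost no resistance until the collar seated at about 11 N. Then I let go and moved the arm clear.

**What the last checks showed:**
- **Pin position:** The top of the head measured (552.2, 114.3), within about 0.7 mm of the plate hole as measured before the pin went in.
- **Pin height:** Two-view height came out at 85.7 mm against the expected 88. That is within the 2–6 mm low reading I saw on most points I measured, and the seating force and final tool height also indicate the collar is down.
- **Surroundings:** In the last picture the plate was flat in its nest and the ear over the block. The other two pins were in the rack and the bystanders in view stood where they were. I judged this by eye and did not measure how far the other pins or bystanders had moved.
- **Arm:** It was still and touching nothing, with only noise-level force readings.

**What disagreed:**
- **Cameras:** The two views differed by 2 to 5 mm, mostly sideways. I corrected for this using where the gripper centred on the bar.
- **Pin view:** While the gripper held the pin, its body hid the pin from the scene camera, so I did the insertion by position and force.

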